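Clamp the sample tub in the toggle-clamp fixture

ROBOT

A 7-joint arm with a two-finger parallel gripper is mounted at the origin on a cart in front of the work surface, level with it; the furniture and walls round the work are solid. World frame = base frame: x ahead of the robot, y to its left, z up, the work surface at z = 0. Lengths are in mm, angles in rad, forces in N, time in s.
With the tool pointing down it reaches from about 425 to 925 mm from the base axis. Payload 6.8 kg.
Tool frame: the origin (TCP) lies on the centre line of the jaws, within the pads' length; the fingertips stand 19 mm ahead of it and the grasp point (between the pads) is the TCP; x points along the fingers, z is the direction in which the jaws open and shut, and the axes are right-handed (so a half turn about x gives the same grasp; the last joint's range is limited). The gripper opens to 85 mm and grips with 20 to 120 N. Pads are 22 mm wide; open, the fingers measure 114 mm over their backs; the gripper's body (76 mm by 85 mm) begins 54 mm behind the grasp point. The pads swing forward as they close: fully open they stand 13 mm farther back than shut.
Start: joints at [-1.342, 0.477, 0.022, 1.555, -0.011, 1.109, -0.083], TCP at [223.063, 637.095, 250.308] pointing down, gripper open.
Joint ranges: [-2.96, 2.96], [-0.34, 2.1], [-1.41, 1.46], [0.24, 2.44], [-1.37, 4.51], [0.17, 1.92], [-2.96, 2.96]. Speed limits (rad/s): [2.39, 2.39, 3.14, 3.14, 3.14, 3.14, 3.14].

INTERFACE

Orientations are given as a unit quaternion [x, y, z, w].
In Python, from bench import robot, eyes gives the robot as it stands.
- The arm moves only by the tool play_rows, never from a script. Its argument "increments" is a list of rows, each a list of 2 entries, a list of its own where there are three numbers: the shift along the tool's x, y, z in units of 30 mm (1.0 is 30 mm), then the turn about the tool's x in units of 5 degrees (1.0 is 5 degrees). In form: [[[dx, dy, dz], spin], ...]. A call has exactly 5 rows; each row is the pose to reach, as a shift and turn from the pose measured when the call began, along the tool's axes at that moment; what a row does not reach only later rows make up. A row lasts 1/12 s, in which the tool goes at most 41.7 mm and 7.16 degrees, less where a joint would pass 70% of its speed; a pose out of reach is approached as far as the arm can. A call with a gripper value outside its range is refused whole. "grip" is the finger opening in mm, from 0 to 85.4, set as the call begins (left out, the last holds). The fingers move at their own pace and stop on an object; "grip_force" is the grip in N (left out, the last holds). Time passes only in rows, so rows that repeat a pose let the fingers close, or fill a call up. It gives the time, the measured TCP pose, the force and the opening at its end, in the units of the state.
- robot.get_obs(): the state, without advancing time (a new reading comes with each control period).
- eyes.grab_frame(name): name is "scene" or "side" or "wrist"; returns the picture (384x512x3 uint8, red, green, blue); there is no depth.
- eyes.camera_params(name): a dict with "fovy" (degrees; the focal length in pixels is half the picture's height over the tangent of half this angle, whatever the lens; pixels are square), "cx", "cy" (the principal point, pixels), "k1" (the pictures are not rectified: a ray, as slopes to the right and down, at radius r is drawn at 1 + k1 r^2 times it, then the intrinsics apply), "R" (3x3) and "t" (3): a world point X has camera coordinates R X + t. Camera axes: x right, y down, z forward; pixel columns grow to the right and rows downward; lengths in mm; the calibration is good to about 2 mm. A picture is of the moment at which its call begins: read the wrist's pose just before it. camera_params takes no time and is no camera call; for the wrist camera it gives the pose at the moment of the call.
- robot.sign_off(): hands the job in, once; it reports no verdict.
The state is a dict: "t": time; "joint_positions": joint angles; "joint_vel": joint speeds; "joint_torque": joint torques, N m; "eef_pos": TCP position; "tool_rot": TCP orientation; "wrist_force": force on the tool from outside, world axes, zero at the start; "ft_torque": the same for the moment, N m; "finger_gap": finger opening in mm.
Only numpy, scipy, OpenCV 4.12 (cv2) and the standard library are available. Lean on these libraries where they do the work, as an engineer would, in place of code of your own. Each camera call takes 0.05 s, during which the arm holds its last target.

TASK

Push the short white tub along the clamping plate until it sits fully home in the V-shaped stop, then push the clamp's hand lever down past its dead point so that it snaps into lock and the rubber foot holds the tub down. Only push with the fingers: do not pinch, pick up or tip the tub, push it gently, and leave the things standing around undisturbed.

Things in the scene. Friction and masses are not known exactly. Their poses are not given: they have to be found in the camera images.
- fixture: The clamping plate, fixed to the worktop: bare aluminium, 120 x 345 mm, top face 20 mm above the worktop. Origin: on the worktop under the hold-down arm's pivot; x across the plate (-60 to 60 mm), y along it (-215 to 130 mm), z up. The V-stop and the tub lie towards -y, the hand lever towards +y.
- pivot (a point): Pivot of the hold-down arm, 95 mm above the fixture's origin, in a steel bracket (x +-15 mm, y -11 to 51 mm, up to 108 mm above the worktop). Open, the arm (18 mm wide, 108 mm long) stands nearly upright over the pivot, its rubber-footed spindle pointing 33 mm out towards -y; it tips over to -y and lowers the foot onto the tub as the hand lever is pushed down.
- tub: The short round white tub with a fixed flat lid, 46 mm high; body 51 mm in diameter, lid 53 mm. About 60 g, smooth plastic (friction about 0.18), loose, standing upright on the plate. Origin: centre of its underside, z up.
- seat (a point): Point on the plate's top face where the centre of the tub's underside lies when the tub is fully home in the V-stop: two grey plastic jaws 24 mm high, set at 90 degrees, symmetric about the plate's y axis and open towards its -y, so the tub goes home when pushed towards the plate's +y.
- grip (a point): Point on the axis of the hand lever's black grip (a bar of 18 mm diameter, round ends), 105 mm from the lever's hinge and 24 mm from the lever's end; it moves with the lever. Where to push: on the upper side of the grip, which faces -y and up while the clamp is open.
- handle_hinge (a point): Centre of the hand lever's hinge, whose axis is the plate's x axis. The lever points to the plate's +y; open, it slopes up at 1.06 rad (61 degrees) above level.
- clamp_handle (a joint): Angle of the hand lever, rad: 0 open, grows as it is pushed down (its slope above level is 1.06 minus this value); dead point about 1.07, stop at 1.24 (locked, 10 degrees below level). A spring drives it back to 0 from before the dead point and on to 1.24 from beyond. Pushing at the grip takes about 2 N at first and up to about 6 N.
- clamp_foot: The black rubber foot, 22 mm wide, at the end of the hold-down arm's spindle; sprung, it presses the tub's lid with about 7 N when the clamp is locked. Origin: centre of its pressing face.
- tall_tub: Bystander: tall white tub, 51 mm diameter, 85 mm high, on the worktop beside the plate. Origin: centre of its underside.
- jar: Bystander: small glass jar, 48 mm diameter, 70 mm high, on the worktop beside the plate. Origin: centre of its underside.
- lab_timer: Bystander: square white timer, 63 x 63 x 21 mm, lying on the worktop beside the plate. Origin: centre of its underside.
- small_bottle: Bystander: small amber bottle with a white cap, 37 mm diameter, 83 mm high, on the worktop beside the plate. Origin: centre of its underside.
Things that resemble listed ones, but are neither listed nor needed, are in the scene too. Of the things like the tub, leave any that is turquoise; of the rest the larger one is meant.

How it is judged (in metres and radians):
On the way, in this order (a step that is already met when the one before it is completed fails the run):
1. the tub is fully home in the V-stop while the clamp is still open (horizontal distance between tub and seat below 0.005 m and value of joint clamp_handle below 0.3 rad), for 0.2 s.
2. the lever has snapped into lock and the foot presses the tub (value of joint clamp_handle above 1.17 rad and contact force between clamp_foot and tub above 2 N), for 0.2 s.
At the end, for the whole second after the job is handed in: The lever stands locked (joint over 1.17 rad), the rubber foot presses the tub with more than 2 N, and the tub stands upright (within 0.06 rad), at rest, within 5 mm of the seat in the V-stop (all of step 2 and horizontal distance between tub and seat below 0.005 m and angle between tub's own z axis and vertical below 0.06 rad and linear speed of tub below 0.02 m/s); the robot touches nothing.
It fails at once if the tub is lifted off the plate (z of tub in the frame of fixture above 0.026 m).
It fails at once if the tub is knocked off the plate (z of tub in the frame of fixture below 0.012 m).
It fails at once if the tub is tipped (angle between tub's own z axis and vertical above 0.25 rad).
It fails at once if the tub is pinched or rammed (contact force between the fingers and tub above 35 N).
It fails at once if a bystander is disturbed (distance of any of tall_tub, jar, lab_timer, small_bottle from where it was at the start of the episode above 0.02 m).
It also fails if it takes over 61 s, if anything falls off the work surface, if the arm or the gripper's body presses on something with over 40 N, if the wrist force passes 120 N, or if a joint passes its speed limit or range.

## Working session

There is one attempt and no reset: what is moved stays moved. The work goes in short steps, Python scripts to look and compute and a tool call to move; the robot and the scene stay as the last step left them, time stands still between calls to the robot, and variables do not carry over. Pictures are saved under pics/ and viewed, and the job is handed in when it is done.

Besides the shell and the picture viewer there is one more tool, called after "Request:" as name(argument=value, ...) on one line, values as JSON. play_rows: Moves the arm, as the interface text tells. Its arguments: {"type":"object","properties":{"increments":{"type":"array"},"grip":{"type":"number"},"grip_force":{"type":"number"}},"required":["increments"]}

```bash
ls; mkdir -p pics; python3 - <<'E'
from bench import robot, eyes
import cv2
print(robot.get_obs())
for n in ["scene","side","wrist"]:
    p=eyes.camera_params(n); print(n,p)
    im=eyes.grab_frame(n); cv2.imwrite(f"pics/{n}0.png",im[:,:,::-1])
E
```

```text
pics
{'t': 0.0, 'joint_positions': array([-1.34209777,  0.47782092,  0.0223182 ,  1.55646414, -0.0114612 ,
        1.10931823, -0.08309959]), 'joint_vel': array([-6.50161410e-06, -1.04002978e-03,  1.47044319e-03,  1.88122929e-04,
       -5.56738582e-04,  9.98258839e-04,  5.88718092e-04]), 'joint_torque': array([-6.57759647e-04, -5.96445787e+01,  1.60744149e+00, -2.81198949e+01,
        1.23797043e-02,  9.58421471e-03,  6.58321355e-06]), 'eef_pos': array([222.88714902, 636.53429312, 249.30597303]), 'tool_rot': array([-0.40957301,  0.57722406,  0.40871009,  0.57621037]), 'wrist_force': array([ 0.10420212, -1.13351193, -0.05564233]), 'ft_torque': array([-0.01713879, -0.00768871,  0.02752554]), 'finger_gap': 85.32234595385937}
scene {'fovy': 56.10293021489231, 'cx': 260.4198917969675, 'cy': 193.7327216637468, 'k1': -0.08440962080983132, 'R': array([[ 6.17359257e-01, -7.86681122e-01,  6.00670313e-04],
       [-6.00731604e-01, -4.71925431e-01, -6.45296775e-01],
       [ 5.07926262e-01,  3.98019096e-01, -7.63931745e-01]]), 't': array([-335.75555019,  453.43632305,  772.00715793])}
side {'fovy': 49.5803673537131, 'cx': 249.59089527738905, 'cy': 189.5184296287195, 'k1': -0.11255034731233088, 'R': array([[-0.99955021,  0.02956423,  0.00503248],
       [ 0.01087831,  0.51381191, -0.85783389],
       [-0.02794694, -0.8573933 , -0.51390242]]), 't': array([ 562.13339482,   82.77374246, 1276.17496217])}
wrist {'fovy': 70.03409101234868, 'cx': 252.32426269921228, 'cy': 187.43475917195317, 'k1': -0.05848676785441571, 'R': array([[ 0.33175833,  0.94336299, -0.00163648],
       [ 0.89124717, -0.31286088,  0.32832384],
       [ 0.30921657, -0.11038268, -0.9445638 ]]), 't': array([-674.29174625,  -42.09439674,  381.67050935])}
```

View pics/scene0.png

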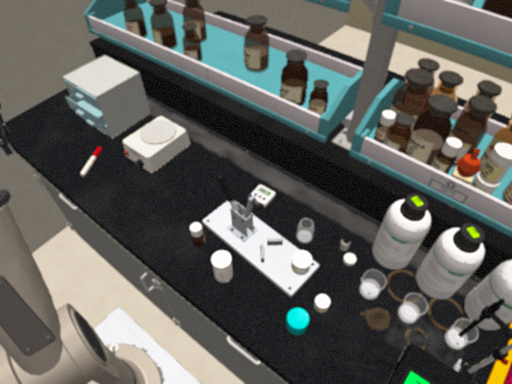

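View pics/side0.png

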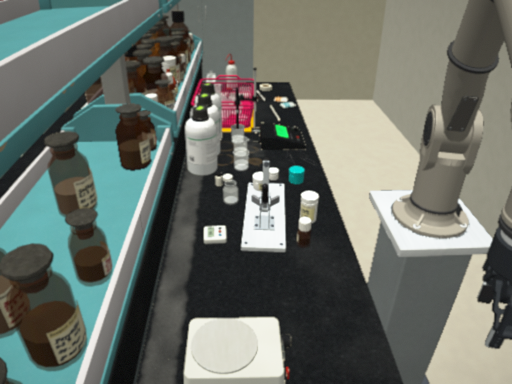

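View pics/wrist0.png

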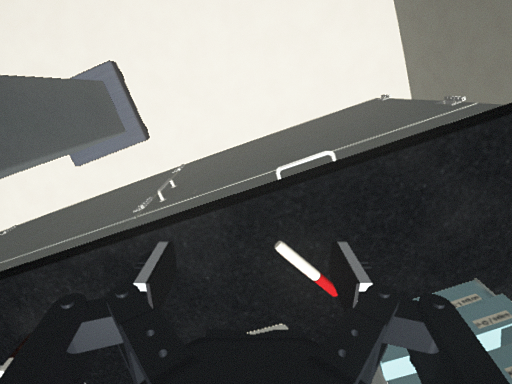

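```bash
python3 - <<'E'
import cv2
a=cv2.imread("pics/scene0.png")[165:345,180:370]; cv2.imwrite("pics/scene0z.png",cv2.resize(a,None,fx=4,fy=3.3*4/3.3*0.8,interpolation=cv2.INTER_CUBIC) if 0 else cv2.resize(a,None,fx=3.3,fy=3.3,interpolation=cv2.INTER_CUBIC))
a=cv2.imread("pics/side0.png")[145:260,190:340]; cv2.imwrite("pics/side0z.png",cv2.resize(a,None,fx=5,fy=5,interpolation=cv2.INTER_CUBIC))
E
```

```text
(no output)
```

View pics/scene0z.png

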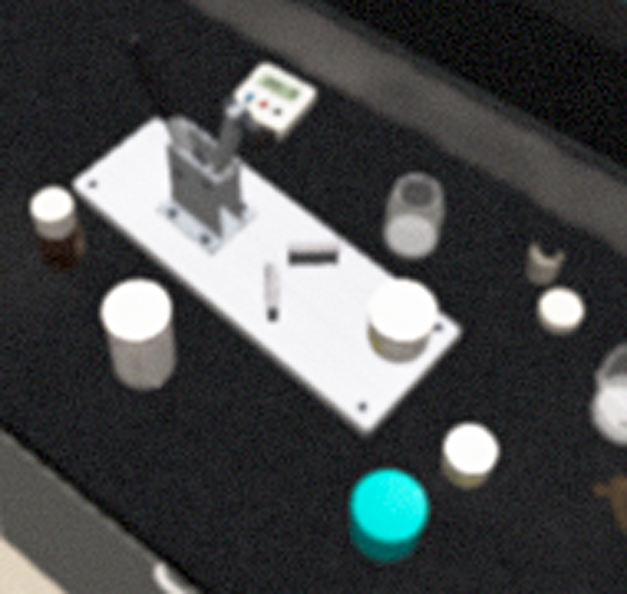

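View pics/side0z.png

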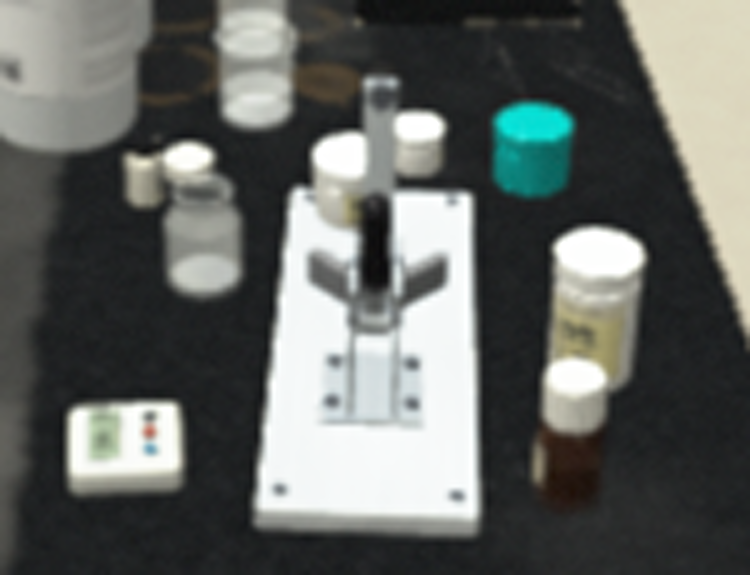

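```bash
cat > h.py <<'E'
import numpy as np, cv2
def K(p,h=384):
    f=h/2/np.tan(np.radians(p["fovy"])/2); return np.array([[f,0,p["cx"]],[0,f,p["cy"]],[0,0,1]])
def ray(p,uv):
    uv=np.atleast_2d(np.float64(uv)); n=cv2.undistortPoints(uv[:,None],K(p),np.array([p["k1"],0,0,0]))[:,0]
    d=np.c_[n,np.ones(len(n))]@p["R"]; return -p["R"].T@p["t"], d/np.linalg.norm(d,axis=1)[:,None]
def onz(p,uv,z):
    o,d=ray(p,uv); return o+d*((z-o[2])/d[:,2])[:,None]
def proj(p,X):
    X=np.atleast_2d(np.float64(X)); return cv2.projectPoints(X,cv2.Rodrigues(p["R"])[0],p["t"],K(p),np.array([p["k1"],0,0,0]))[0][:,0]
def tri(p1,a,p2,b):
    o1,d1=ray(p1,a);o2,d2=ray(p2,b);d1=d1[0];d2=d2[0]
    s=np.linalg.lstsq(np.c_[d1,-d2],o2-o1,rcond=None)[0]; A=o1+s[0]*d1;B=o2+s[1]*d2
    return (A+B)/2,np.linalg.norm(A-B)
E
python3 - <<'E'
from bench import eyes
from h import *
P={n:eyes.camera_params(n) for n in["scene","side"]}
s=lambda x,y:(180+x/3.3-.35,165+y/3.3-.35)
d=lambda x,y:(190+x/5-.4,145+y/5-.4)
np.set_printoptions(precision=1,suppress=True)
c=onz(P["scene"],[s(75,183),s(157,120),s(461,328),s(367,430)],20);print("corners A(+y near) B(+y far) C(-y far) D",c)
print(np.linalg.norm(np.roll(c,-1,0)-c,axis=1))
e=onz(P["side"],[d(257,512),d(480,512),d(472,192),d(290,190)],20);print(e,np.linalg.norm(np.roll(e,-1,0)-e,axis=1))
print("holes",onz(P["scene"],[s(93,184),s(362,407),s(438,327)],20),onz(P["side"],[d(280,489),d(457,496),d(452,201)],20))
# tub lid: ellipse
for n,o,sz in(("scene",(180,165),None),("side",(190,145),None)):
    im=cv2.imread(f"pics/{n}0.png")
    
print("tub lid scene",onz(P["scene"],[s(403,308)],66),"side",onz(P["side"],[d(347,158)],66))
print("tip of grip",tri(P["scene"],[s(135,42)],P["side"],[d(375,200)]))
E
```

```text
corners A(+y near) B(+y far) C(-y far) D [[ 474.6  164.    20. ]
 [ 574.7  154.3   20. ]
 [ 563.7 -186.9   20. ]
 [ 443.4 -177.4   20. ]]
[100.5 341.4 120.7 342.8]
[[ 590.3  159.8   20. ]
 [ 470.5  162.8   20. ]
 [ 440.5 -180.    20. ]
 [ 563.8 -185.3   20. ]] [119.8 344.1 123.4 346.1]
holes [[ 483.9  150.5   20. ]
 [ 456.7 -163.2   20. ]
 [ 552.9 -171.4   20. ]] [[ 577.5  140.2   20. ]
 [ 481.6  148.7   20. ]
 [ 455.2 -168.2   20. ]]
tub lid scene [[ 525.4 -150.4   66. ]] side [[ 527.7 -146.5   66. ]]
tip of grip (array([528.2, 120.3, 189.7]), np.float64(0.7442633899577021))
```

```bash
cat >> h.py <<'E'
O=np.array([520.4,31.9]); th=0.083
Y=np.array([np.sin(th),np.cos(th)]); X=np.array([np.cos(th),-np.sin(th)])
def fx(p): 
    p=np.atleast_2d(p); q=p[:,:2]-O; return np.c_[q@X,q@Y,p[:,2]]
def wd(f):
    f=np.atleast_2d(np.float64(f)); return np.c_[O+f[:,:1]*X+f[:,1:2]*Y,f[:,2]]
E
python3 - <<'E'
from bench import eyes,robot
from h import *
from scipy.spatial.transform import Rotation as Ro
P={n:eyes.camera_params(n) for n in["scene","side","wrist"]}
s=lambda x,y:(180+x/3.3-.35,165+y/3.3-.35)
d=lambda x,y:(190+x/5-.4,145+y/5-.4)
np.set_printoptions(precision=2,suppress=True)
o=robot.get_obs();R=Ro.from_quat(o["tool_rot"]).as_matrix();print(R)
p=P["wrist"];cp=-p["R"].T@p["t"];print("cam in tool",R.T@(cp-o["eef_pos"]))
print("tall tub",fx(onz(P["scene"],[s(137,312)],85)),"jar",fx(onz(P["scene"],[s(412,240)],5)),"bottle",fx(onz(P["scene"],[s(52,210)],83)))
print("decoy",fx(onz(P["scene"],[s(470,448)],40)),"turq",fx(onz(P["scene"],[s(389,508)],46)),"other",fx(onz(P["scene"],[s(560,308)],20)),"timer",fx(onz(P["side"],[d(125,440)],21)))
print("jaw ends", fx(onz(P["scene"],[s(290,246),s(338,246),s(272,262),s(273,310)],44)))
print("jaw side", fx(onz(P["side"],[d(310,254),d(445,254),d(350,288),d(402,288)],44)))
print("arm top",fx(onz(P["side"],[d(381,85)],200)),"arm tip/foot scene", fx(tri(P["scene"],[s(237,107)],P["side"],[d(381,80)])[0]))
print("hinge px",proj(P["scene"],wd([0,26,77])),proj(P["side"],wd([0,26,77])))
E
```

```text
[[-0.   -0.94  0.33]
 [-0.    0.33  0.94]
 [-1.   -0.   -0.  ]]
cam in tool [-123.82   84.62    0.33]
tall tub [[-130.67  -40.28   85.  ]] jar [[ 110.11 -126.14    5.  ]] bottle [[-112.49   80.75   83.  ]]
decoy [[ -26.19 -286.01   40.  ]] turq [[-105.06 -271.64   46.  ]] other [[ 132.21 -264.08   20.  ]] timer [[137.46  75.13  21.  ]]
jaw ends [[ 13.46 -68.22  44.  ]
 [ 40.73 -97.63  44.  ]
 [ -8.31 -67.85  44.  ]
 [-41.05 -99.17  44.  ]]
jaw side [[ 41.89 -92.52  44.  ]
 [-42.03 -97.68  44.  ]
 [ 15.76 -54.89  44.  ]
 [-15.72 -56.81  44.  ]]
arm top [[  0.18 -20.41 200.  ]] arm tip/foot scene [[  0.17 -23.8  201.32]]
hinge px [[239.36 216.22]] [[264.45 207.99]]
```

```bash
cat > go.py <<'E'
import sys
from bench import robot
from h import *
from scipy.spatial.transform import Rotation as Ro
# args: x y z yaw(deg of tool z in fixture frame rel. to Y, ccw) [f -> fixture coords]
a=list(map(float,sys.argv[1:5])); T=np.array(a[:3])
if len(sys.argv)>5: T=wd([T])[0]
o=robot.get_obs();R=Ro.from_quat(o["tool_rot"]).as_matrix()
z=R[:,2]; yaw=np.degrees(np.arctan2(z[1],z[0])-np.arctan2(Y[1],Y[0])); 
np.set_printoptions(precision=3,suppress=True)
sp=-((a[3]-yaw+180)%360-180)
print("t",o["t"],"tcp w",o["eef_pos"],"fix",fx(o["eef_pos"]),"yaw",yaw,"tilt",R[2,0],"F",o["wrist_force"],"gap",o["finger_gap"])
print("units",R.T@(T-o["eef_pos"])/30,"spin",sp/5,"j",o["joint_positions"])
E
python3 go.py 400 420 260 14
```

```text
t 0.15 tcp w [222.925 636.655 249.545] fix [[-346.588  578.011  249.545]] yaw -14.5446231414149 tilt -0.9999989479645799 F [-0.701  0.321 -0.684] gap 85.16121790392639
units [-0.341 -7.958 -4.866] spin -5.708924628282977 j [-1.342  0.478  0.022  1.556 -0.012  1.109 -0.083]
```

Request:
play_rows(increments=[[[0, -1.0, -0.6], -1], [[-0.1, -2.1, -1.3], -2], [[-0.2, -3.2, -1.9], -3], [[-0.3, -4.3, -2.6], -4], [[-0.3, -5.3, -3.2], -5]], grip=0)

```text
t: 0.57
eef_pos: [342.8, 491.5, 259.0]
tool_rot: [0.526, -0.474, -0.525, -0.473]
wrist_force: [0.0, 0.3, 0.6]
finger_gap: 25.6
```

```bash
python3 go.py 430 200 260 14
```

```text
t 0.5667 tcp w [342.826 491.476 259.013] fix [[-215.063  443.272  259.013]] yaw 10.660404985252477 tilt -0.9999987889906348 F [0.04  0.284 0.619] gap 25.596302319702687
units [-0.017 -1.891 -9.963] spin -0.6679190029495032 j [-1.047  0.346 -0.025  1.732  0.011  1.065  0.598]
```

Request:
play_rows(increments=[[[0, -0.25, -1.3], -0.2], [[0, -0.5, -2.6], -0.4], [[0, -0.75, -3.9], -0.6], [[0, -1.0, -5.2], -0.7], [[0, -1.2, -6.5], -0.7]])

```text
t: 0.98
eef_pos: [399.0, 299.1, 259.2]
tool_rot: [0.54, -0.458, -0.539, -0.457]
wrist_force: [1.4, 0.4, -0.4]
finger_gap: -0.0
```

```bash
python3 go.py 437 0 260 14
```

```text
t 0.9833 tcp w [399.037 299.075 259.231] fix [[-143.096  256.194  259.231]] yaw 14.166678170545099 tilt -0.9999987607449606 F [ 1.433  0.381 -0.387] gap -0.030736062128634153
units [ -0.01    0.382 -10.042] spin 0.033335634109022294 j [-0.804  0.177  0.04   1.96  -0.007  1.006  0.974]
```

Request:
play_rows(increments=[[[0, -0.1, -1.3], 0], [[0, -0.2, -2.6], 0], [[0, -0.2, -3.9], 0], [[0, -0.1, -5.2], 0], [[0, 0, -6.5], 0]])

```text
t: 1.4
eef_pos: [430.7, 104.7, 259.5]
tool_rot: [0.54, -0.458, -0.539, -0.457]
wrist_force: [1.1, -0.6, -0.2]
finger_gap: 0.2
```

Request:
play_rows(increments=[[[0, 0.1, -1.3], 0], [[0, 0, -2.6], 0], [[0, -0.3, -3.9], 0], [[0, -0.6, -5.2], 0], [[0, -0.9, -6.4], 0]])

```text
t: 1.82
eef_pos: [488.8, -82.7, 260.0]
tool_rot: [0.54, -0.458, -0.539, -0.457]
wrist_force: [0.5, 0.5, 0.2]
finger_gap: -0.2
```

```bash
python3 go.py 26 -235 250 14 f
```

```text
t 1.8167 tcp w [488.83  -82.709 260.036] fix [[ -21.959 -116.831  260.036]] yaw 14.121987961575398 tilt -0.9999986833664486 F [0.484 0.452 0.209] gap -0.16996589709417226
units [ 0.341 -0.589 -4.209] spin 0.02439759231507992 j [-0.291  0.169  0.377  1.985 -0.072  1.     1.854]
```

```bash
python3 - <<'E'
from bench import robot, eyes
import cv2,pickle
p=eyes.camera_params("wrist");im=eyes.grab_frame("wrist");pickle.dump(p,open("pics/w1.pkl","wb"))
cv2.imwrite("pics/w1.png",im[:,:,::-1]);cv2.imwrite("pics/w1z.png",cv2.resize(im[:,:,::-1],None,fx=1.5,fy=1.5,interpolation=cv2.INTER_CUBIC))
E
```

```text
(no output)
```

View pics/w1z.png

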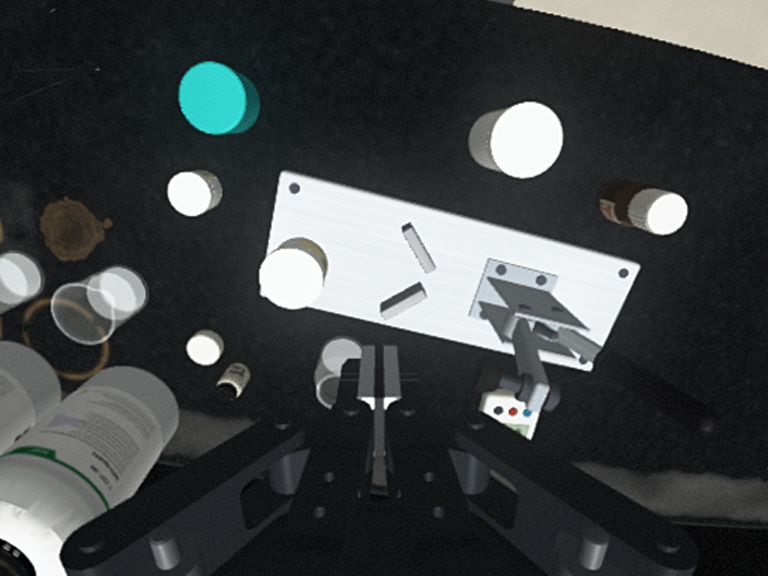

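```bash
python3 - <<'E'
import cv2
a=cv2.imread("pics/w1.png")[130:230,165:315]; cv2.imwrite("pics/w1c.png",cv2.resize(a,None,fx=5,fy=5,interpolation=cv2.INTER_CUBIC))
a=cv2.imread("pics/w1.png")[160:310,310:490]; cv2.imwrite("pics/w1d.png",cv2.resize(a,None,fx=4,fy=4,interpolation=cv2.INTER_CUBIC))
E
```

```text
(no output)
```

View pics/w1c.png

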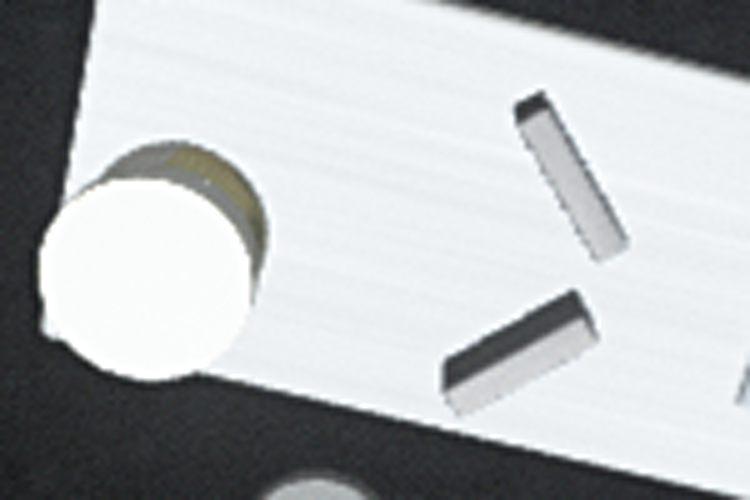

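View pics/w1d.png

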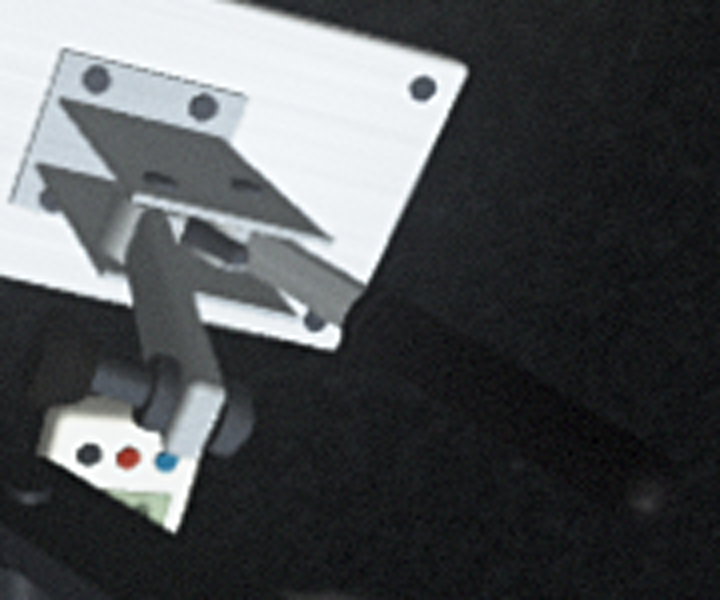

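```bash
python3 - <<'E'
import pickle
from bench import eyes
from h import *
P={n:eyes.camera_params(n) for n in["scene","side"]}
np.set_printoptions(precision=1,suppress=True)
p=pickle.load(open("pics/w1.pkl","rb"))
c=lambda x,y:(165+x/5-.4,130+y/5-.4); d=lambda x,y:(310+x/4-.4,160+y/4-.4)
f=lambda *a:(np.array(a)/1.5-.2)
def corners(): return onz(p,[f(281,172),f(640,265),f(590,370)],20)
print("plate corners exp(-60,-215)(-60,130)(60,130)",fx(corners()))
print("holes",fx(onz(p,[f(294,188),f(623,272)],20)))
j1=fx(onz(p,[c(518,125),c(602,262)],44)); j2=fx(onz(p,[c(447,395),c(580,315)],44)); j3=fx(onz(p,[c(443,365),c(573,290)],20))
print(j1,j2,j3)
im=cv2.imread("pics/w1.png"); m=(im.min(2)>=250).astype(np.uint8)
m[:, :172]=0;m[:,216:]=0;m[:165]=0;m[207:]=0
m=cv2.morphologyEx(m,cv2.MORPH_OPEN,np.ones((3,3)))
cs,_=cv2.findContours(m,0,1)
k=max(cs,key=cv2.contourArea);e=cv2.fitEllipse(k);print(e)
print("tub lid",fx(onz(p,[e[0]],66)), "manual",fx(onz(p,[c(146,279)],66)),"diam",np.linalg.norm(np.diff(onz(p,[c(39,279),c(253,279)],66),axis=0)))
s=lambda x,y:(180+x/3.3-.35,165+y/3.3-.35); dd=lambda x,y:(190+x/5-.4,145+y/5-.4)
print("lever tip",[ (fx(q[0]),q[1]) for q in (tri(p,[d(645,495)],P["side"],[dd(375,200)]),tri(p,[d(645,495)],P["scene"],[s(135,42)]))])
E
```

```text
plate corners exp(-60,-215)(-60,130)(60,130) [[ -57.7 -213.2   20. ]
 [ -57.2  128.8   20. ]
 [  59.8  128.2   20. ]]
holes [[ -46.9 -199.7   20. ]
 [ -46.7  115.5   20. ]]
[[ -36.6 -100.1   44. ]
 [  -6.8  -69.4   44. ]] [[ 39.6 -99.4  44. ]
 [  8.7 -70.9  44. ]] [[  41.  -100.1   20. ]
 [  10.   -70.2   20. ]]
((193.9165496826172, 185.49293518066406), (38.21826934814453, 40.957618713378906), 106.80887603759766)
tub lid [[  18.4 -181.    66. ]] manual [[  18.3 -181.1   66. ]] diam 52.910805545757405
lever tip [(array([[  1.2,  90.8, 191.2]]), np.float64(0.8335706022357983)), (array([[ -2. ,  84.9, 195.6]]), np.float64(2.2490601903283625))]
```

```bash
python3 go.py 30.5 -236 140 12.5 f
```

```text
t 1.8667 tcp w [491.025 -89.832 260.57 ] fix [[ -19.182 -123.748  260.57 ]] yaw 13.713233805589907 tilt -0.9999771295840818 F [ 2.858 -6.49   1.912] gap 0.1837816407238323
units [ 4.046 -0.71  -4.003] spin 0.24264676111798167 j [-0.286  0.173  0.385  1.98  -0.071  0.998  1.859]
```

Request:
play_rows(increments=[[[0.3, -0.2, -1.2], 0.1], [[0.7, -0.4, -2.3], 0.2], [[1.3, -0.6, -3.4], 0.2], [[2.2, -0.7, -4.0], 0.2], [[3.2, -0.7, -4.0], 0.2]])

```text
t: 2.28
eef_pos: [532.0, -211.2, 165.5]
tool_rot: [0.536, -0.466, -0.528, -0.465]
wrist_force: [0.1, -0.4, 0.3]
finger_gap: 0.0
```

```bash
python3 go.py 30.5 -236 50 12.5 f; python3 - <<'E'
from bench import eyes
import cv2
for n,(y,x) in (("scene",(slice(190,340),slice(220,400))),("side",(slice(120,240),slice(200,340)))):
    a=eyes.grab_frame(n)[y,x,::-1]; cv2.imwrite(f"pics/{n}1.png",cv2.resize(a,None,fx=4,fy=4,interpolation=cv2.INTER_CUBIC))
E
```

```text
t 2.2833 tcp w [ 532.047 -211.209  165.496] fix [[  31.761 -241.306  165.496]] yaw 12.383479478710257 tilt -0.9999271630475921 F [ 0.096 -0.413  0.284] gap 0.013704729733721369
units [3.848 0.026 0.222] spin -0.023304104257948665 j [-0.055  0.423  0.411  1.914 -0.214  0.837  2.169]
```

View pics/scene1.png

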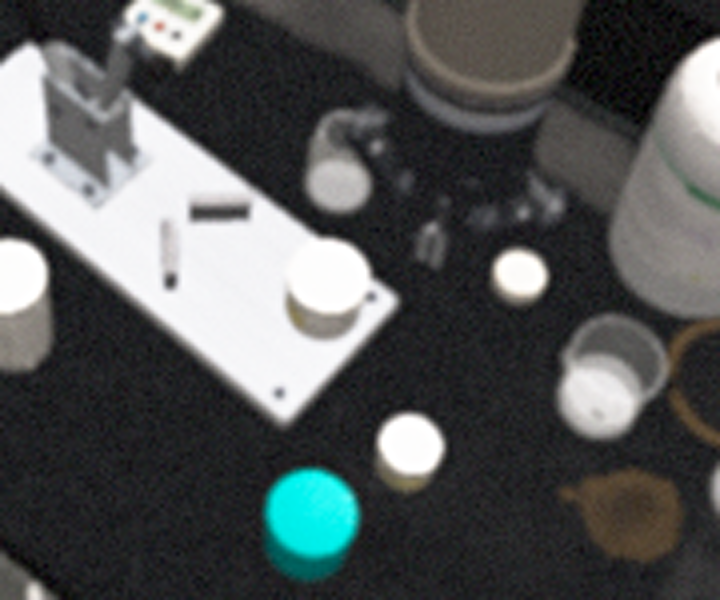

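View pics/side1.png

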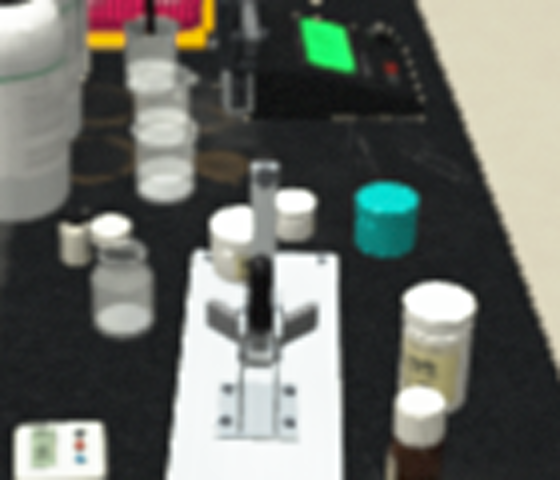

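```bash
python3 - <<'E'
from bench import eyes,robot
from h import *
from scipy.spatial.transform import Rotation as Ro
o=robot.get_obs();R=Ro.from_quat(o["tool_rot"]).as_matrix();T=o["eef_pos"];p=eyes.camera_params("scene")
np.set_printoptions(precision=1,suppress=True)
for uv in [(432,262),(418,245),(443,240),(405,185),(375,145),(335,165),(485,218),(545,215),(560,195)]:
    c,d=ray(p,[(220+uv[0]/4-.4,190+uv[1]/4-.4)]);d=d[0]
    n=R[:,1]; X=c+d*((T-c)@n)/(d@n); print(uv,R.T@(X-T))
E
```

```text
(432, 262) [18.9 -0.  -8.3]
(418, 245) [ 8.5 -0.   2.3]
(443, 240) [ -7.7   0.  -11. ]
(405, 185) [-42.7  -0.   18. ]
(375, 145) [-66.2  -0.   39.6]
(335, 165) [-31.5  -0.   60.7]
(485, 218) [-45.9  -0.  -30. ]
(545, 215) [-71.9   0.  -59.6]
(560, 195) [-93.7   0.  -63.2]
```

Request:
play_rows(increments=[[[0.9, 0, 0.2], 0], [[1.8, 0, 0.2], 0], [[2.7, 0, 0.2], 0], [[3.5, 0, 0.2], 0], [[3.9, 0, 0.2], 0]])

```text
t: 2.8
eef_pos: [525.7, -198.2, 42.8]
tool_rot: [-0.532, 0.466, 0.535, 0.462]
wrist_force: [-0.3, -0.6, 1.0]
finger_gap: -0.2
```

```bash
cat > look.py <<'E'
import sys
from bench import eyes
import cv2,pickle
t=sys.argv[1]
p=eyes.camera_params("wrist");im=eyes.grab_frame("wrist");pickle.dump(p,open(f"pics/{t}.pkl","wb"))
cv2.imwrite(f"pics/{t}.png",im[:,:,::-1]);cv2.imwrite(f"pics/{t}z.png",cv2.resize(im[:,:,::-1],None,fx=1.5,fy=1.5,interpolation=cv2.INTER_CUBIC))
E
python3 look.py w2; python3 go.py 24.5 -207 48 12.5 f
```

```text
t 2.85 tcp w [ 525.77  -198.808   42.353] fix [[  24.478 -229.468   42.353]] yaw 12.69754317988196 tilt -0.9999687833972096 F [-0.296 -0.707 -1.358] gap -0.15423000673533954
units [-0.191 -0.164  0.73 ] spin 0.03950863597639227 j [ 0.002  0.601  0.321  1.987 -0.308  0.607  2.236]
```

View pics/w2z.png

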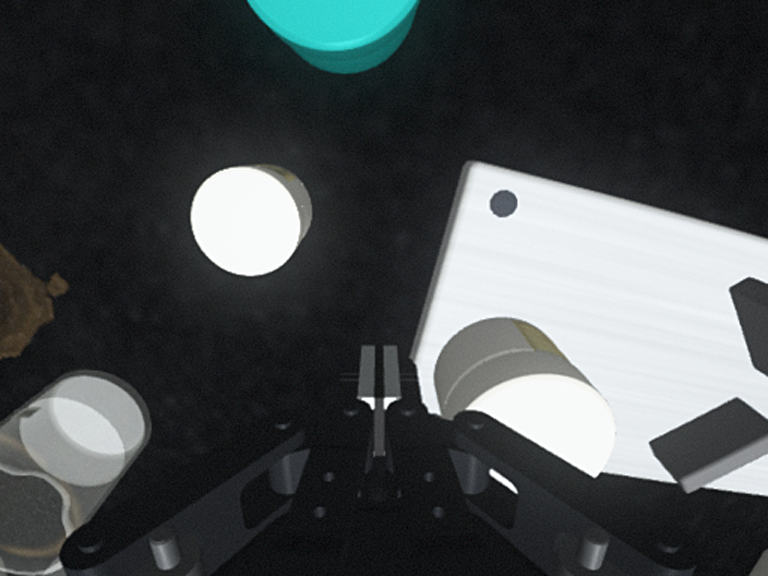

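```bash
python3 - <<'E'
import pickle
from h import *
from scipy.optimize import least_squares
p=pickle.load(open("pics/w2.pkl","rb"))
np.set_printoptions(precision=1,suppress=True)
f=lambda a:(np.array(a)/1.5-.2)
q=fx(onz(p,f([(545,375),(580,387),(604,410),(615,435),(612,460),(510,381)]),66))
r=least_squares(lambda v:np.hypot(*(q[:,:2]-v).T)-26.5,[19,-181]);print(q,r.x,r.fun)
print("corner",fx(onz(p,f([(470,163)]),20)))
E
```

```text
[[  -6.6 -187.    66. ]
 [  -4.9 -175.3   66. ]
 [   1.1 -164.9   66. ]
 [   9.  -157.6   66. ]
 [  18.3 -154.4   66. ]
 [  -2.6 -196.2   66. ]] [  20.2 -181.8] [ 0.8 -0.5 -1.   0.2  1.   0.4]
corner [[ -57.8 -214.8   20. ]]
```

```bash
python3 go.py 28.5 -218 47 12.7 f
```

```text
t 2.85 tcp w [ 525.77  -198.808   42.353] fix [[  24.478 -229.468   42.353]] yaw 12.69754317988196 tilt -0.9999687833972096 F [-0.296 -0.707 -1.358] gap -0.15423000673533954
units [-0.157 -0.214  0.343] spin -0.0004913640236054561 j [ 0.002  0.601  0.321  1.987 -0.308  0.607  2.236]
```

Request:
play_rows(increments=[[[-0.15, -0.1, 0], 0], [[-0.15, -0.2, 0.05], 0], [[-0.15, -0.22, 0.15], 0], [[-0.15, -0.22, 0.25], 0], [[-0.15, -0.22, 0.34], 0]])

```text
t: 3.27
eef_pos: [531.5, -187.2, 47.8]
tool_rot: [-0.533, 0.466, 0.534, 0.462]
wrist_force: [-0.3, 0.8, -0.2]
finger_gap: 0.3
```

```bash
python3 go.py 8 -131 47 12.7 f
```

```text
t 3.2667 tcp w [ 531.544 -187.195   47.753] fix [[  29.27  -217.416   47.753]] yaw 12.730808358062697 tilt -0.9999783492798622 F [-0.262  0.755 -0.238] gap 0.3496130221110216
units [0.018 0.057 2.966] spin 0.006161671612539976 j [-0.025  0.593  0.326  1.983 -0.306  0.618  2.212]
```

Request:
play_rows(increments=[[[0.0, 0.01, 0.13], 0], [[0.0, 0.01, 0.26], 0], [[0.0, 0.02, 0.4], 0], [[0.01, 0.02, 0.53], 0], [[0.01, 0.02, 0.66], 0]])

```text
t: 3.68
eef_pos: [528.0, -167.2, 47.3]
tool_rot: [-0.533, 0.466, 0.534, 0.462]
wrist_force: [-0.2, -0.5, -0.8]
finger_gap: -0.2
```

Request:
play_rows(increments=[[[0.0, 0.01, 0.13], 0], [[0.0, 0.01, 0.26], 0], [[0.0, 0.02, 0.4], 0], [[0.01, 0.02, 0.53], 0], [[0.01, 0.02, 0.66], 0]])

```text
t: 4.1
eef_pos: [524.6, -147.3, 46.9]
tool_rot: [-0.533, 0.466, 0.534, 0.462]
wrist_force: [0.3, -0.4, 0.2]
finger_gap: -0.2
```

```bash
python3 look.py w3; python3 go.py 8 -131 47 12.7 f;python3 - <<'E'
from bench import eyes
import cv2
for n,(y,x) in (("scene",(slice(190,340),slice(220,400))),):
    a=eyes.grab_frame(n)[y,x,::-1]; cv2.imwrite(f"pics/{n}2.png",cv2.resize(a,None,fx=4,fy=4,interpolation=cv2.INTER_CUBIC))
E
```

```text
t 4.15 tcp w [ 524.505 -146.295   46.867] fix [[  18.864 -177.241   46.867]] yaw 12.787471268514443 tilt -0.999976906555861 F [-0.734  1.176 -0.319] gap -0.02480967226818267
units [-0.007  0.012  1.583] spin 0.01749425370288691 j [-0.098  0.573  0.326  2.028 -0.309  0.594  2.15 ]
```

View pics/w3z.png

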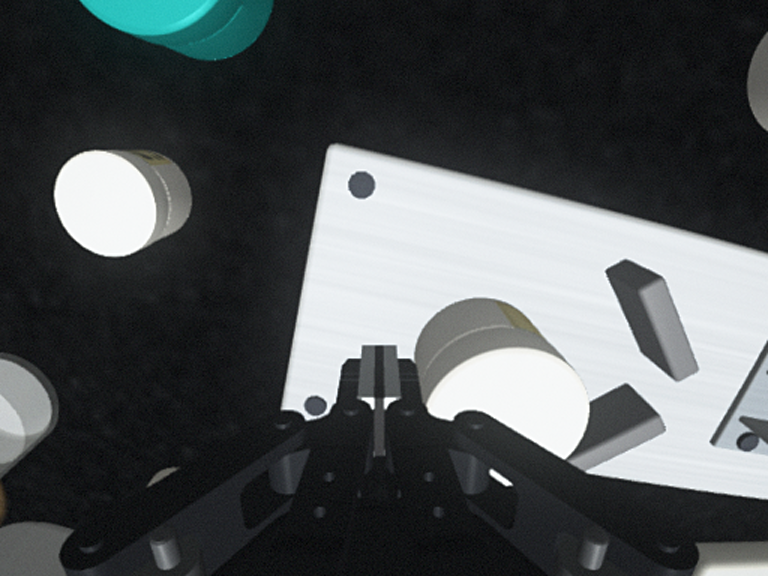

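View pics/scene2.png

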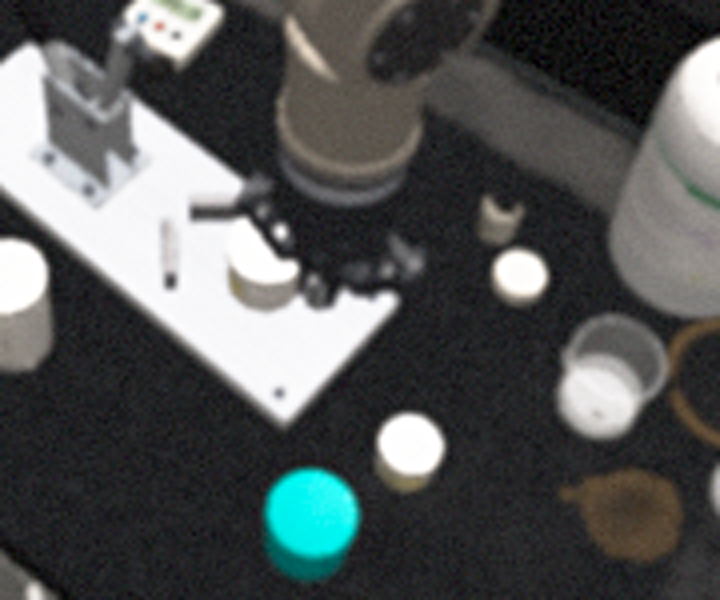

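```bash
cat > lid.py <<'E'
import sys,pickle
from h import *
from scipy.optimize import least_squares
t=sys.argv[1];x0=int(sys.argv[2]); 
p=pickle.load(open(f"pics/{t}.pkl","rb")); pts=eval(sys.argv[3])
q=fx(onz(p,np.array(pts)/1.5-.2,66)); r=least_squares(lambda v:np.hypot(*(q[:,:2]-v).T)-26.5,q[:,:2].mean(0)+[10,-5]);print(r.x.round(1),r.fun.round(1))
E
python3 lid.py w3 0 "[(450,375),(480,358),(516,348),(550,354),(575,372),(588,400),(585,430)]"
```

```text
[   9.7 -139.6] [-0.6 -0.7  0.5  0.5  0.1 -0.3 -0.7]
```

Request:
play_rows(increments=[[[0.0, 0, 0.13], 0], [[0.0, 0, 0.26], 0], [[0.0, 0.0, 0.4], 0], [[0, 0.0, 0.53], 0], [[0, 0.0, 0.66], 0]])

```text
t: 4.62
eef_pos: [521.8, -126.7, 46.9]
tool_rot: [-0.533, 0.466, 0.535, 0.462]
wrist_force: [0.4, -0.6, 0.5]
finger_gap: 0.3
```

Request:
play_rows(increments=[[[0.0, 0, 0.13], 0], [[0.0, 0, 0.26], 0], [[0.0, 0.0, 0.37], 0], [[0, 0.0, 0.47], 0], [[0, 0.0, 0.54], 0]])

```text
t: 5.03
eef_pos: [519.5, -110.2, 46.9]
tool_rot: [-0.533, 0.466, 0.535, 0.462]
wrist_force: [-0.3, 0.1, 0.5]
finger_gap: -0.1
```

```bash
python3 look.py w4; python3 go.py 9.5 -135.1 47 12.7 f
```

```text
t 5.0833 tcp w [ 519.439 -109.818   46.797] fix [[  10.791 -141.31    46.797]] yaw 12.83683910464517 tilt -0.9999766196979246 F [-0.189  0.114  1.116] gap 0.024761829654991623
units [-0.007 -0.004  0.211] spin 0.027367820929032404 j [-0.168  0.558  0.328  2.059 -0.312  0.577  2.09 ]
```

View pics/w4z.png

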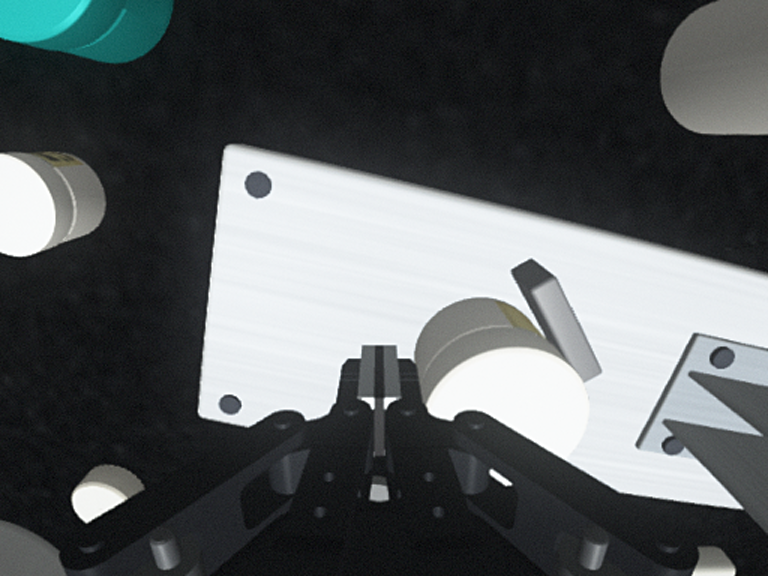

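Request:
play_rows(increments=[[[0.0, 0, 0.05], 0], [[0.0, 0, 0.1], 0], [[0.0, 0.0, 0.14], 0], [[0, 0.0, 0.18], 0], [[0, 0.0, 0.18], 0]])

```text
t: 5.5
eef_pos: [520.2, -106.3, 47.5]
tool_rot: [0.534, -0.466, -0.533, -0.462]
wrist_force: [2.7, -5.1, 1.7]
finger_gap: -0.1
```

```bash
python3 look.py w5; python3 go.py 9.5 -135.1 47 12.7 f;  python3 - <<'E'
from bench import eyes
import cv2
for n,(y,x) in (("side",(slice(150,240),slice(215,315))),):
    a=eyes.grab_frame(n)[y,x,::-1]; cv2.imwrite(f"pics/{n}5.png",cv2.resize(a,None,fx=6,fy=6,interpolation=cv2.INTER_CUBIC))
E
```

```text
t 5.55 tcp w [ 520.096 -106.313   47.52 ] fix [[  11.156 -137.762   47.52 ]] yaw 12.748451182537277 tilt -0.9999853714530076 F [ 1.191 -5.761  1.71 ] gap 0.2553659399332608
units [0.017 0.034 0.099] spin 0.009690236507458394 j [-0.178  0.556  0.33   2.062 -0.312  0.573  2.08 ]
```

View pics/w5z.png

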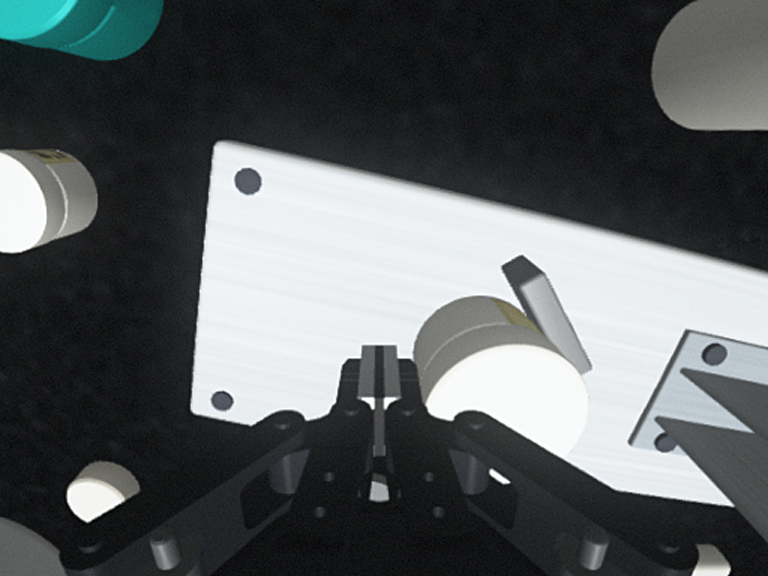

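View pics/side5.png

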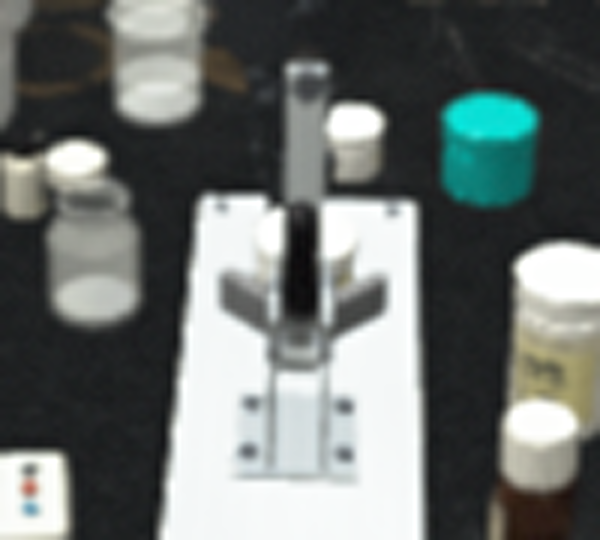

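```bash
for t in w4 w5; do python3 lid.py $t 0 "[(450,374),(480,356),(516,346),(550,352),(575,371),(588,400),(585,430)]"; done; python3 - <<'E'
import pickle
from h import *
f=lambda *a:np.array([a])/1.5-.2
p=pickle.load(open("pics/w5.pkl","rb"))
for (u,z) in (((218,142),20),((521,283),44),((585,375),44),((503,268),44)): print(u,fx(onz(p,f(*u),z)).round(1))
im=cv2.imread("pics/w5z.png")[220:480,380:640];cv2.imwrite("pics/w5c.png",cv2.resize(im,None,fx=2.2,fy=2.2,interpolation=cv2.INTER_CUBIC))
E
```

```text
[   1.  -103.2] [-0.7 -0.6  0.6  0.6 -0.  -0.4 -0.5]
[  1.5 -98.9] [-0.7 -0.5  0.6  0.6 -0.  -0.5 -0.5]
(218, 142) [[ -58.4 -211.9   20. ]]
(521, 283) [[ -37.9 -100.4   44. ]]
(585, 375) [[ -9.6 -65.6  44. ]]
(503, 268) [[ -41.5 -107.9   44. ]]
```

View pics/w5c.png

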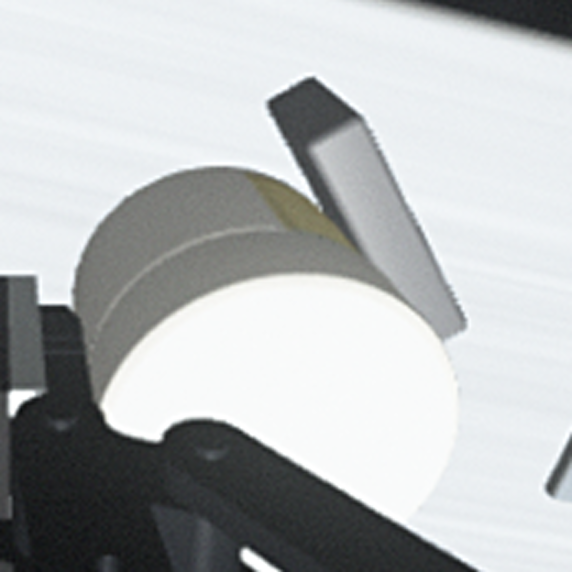

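Request:
play_rows(increments=[[[0.0, 0, -0.2], 0], [[0.0, 0, -0.5], 0], [[0.0, 0.0, -0.9], 0], [[-0.5, 0.0, -1.3], 0], [[-1.3, 0.0, -1.6], 0]])

```text
t: 6.02
eef_pos: [524.8, -155.3, 85.2]
tool_rot: [-0.532, 0.467, 0.535, 0.461]
wrist_force: [-0.2, -0.8, 0.3]
finger_gap: 0.1
```

Request:
play_rows(increments=[[[-1.2, 0, 0], 0], [[-2.4, 0, 0], 0], [[-3.6, 0.0, 0], 0], [[-4.8, 0.0, 0], 0], [[-5.8, 0.0, 0], 0]])

```text
t: 6.43
eef_pos: [526.1, -155.9, 261.7]
tool_rot: [-0.532, 0.468, 0.534, 0.462]
wrist_force: [0.6, 0.7, -0.1]
finger_gap: -0.1
```

Request:
play_rows(increments=[[[0, 0, 0], 0], [[0, 0, 0], 0], [[0, 0.0, 0], 0], [[0, 0.0, 0], 0], [[0, 0.0, 0], 0]])

```text
t: 6.85
eef_pos: [525.1, -155.9, 260.1]
tool_rot: [-0.531, 0.468, 0.535, 0.461]
wrist_force: [-0.2, 0.2, 0.2]
finger_gap: 0.1
```

```bash
python3 look.py w6; python3 go.py -22 -117 260 12.7 f;  python3 - <<'E'
from bench import eyes
import cv2
a=cv2.imread("pics/w6.png")[110:260,165:345]; cv2.imwrite("pics/w6c.png",cv2.resize(a,None,fx=4,fy=4,interpolation=cv2.INTER_CUBIC))
E
```

```text
t 6.9 tcp w [ 525.287 -155.811  260.231] fix [[  20.433 -186.659  260.231]] yaw 12.593710510972834 tilt -0.9999391050584954 F [-1.241  0.076 -0.227] gap 0.4236313774624589
units [0.01  0.874 2.575] spin -0.02125789780543528 j [-0.21   0.276  0.464  1.869 -0.135  1.037  2.017]
```

View pics/w6z.png

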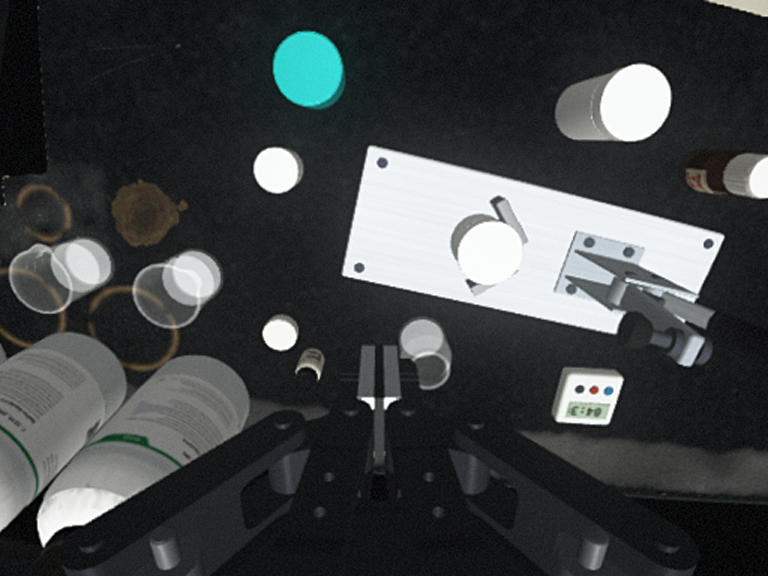

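View pics/w6c.png

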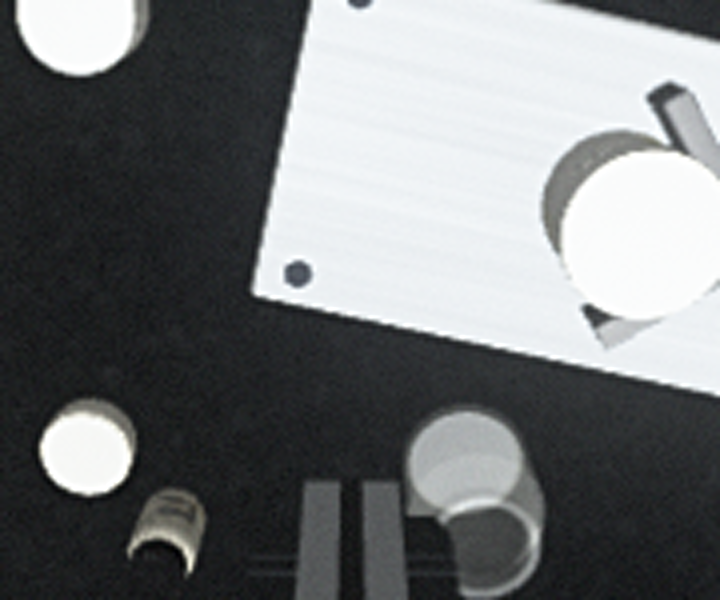

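```bash
python3 - <<'E'
import pickle
from h import *
p=pickle.load(open("pics/w6.pkl","rb"))
im=cv2.imread("pics/w6.png"); m=(im.min(2)>=250).astype(np.uint8); k=np.zeros_like(m);k[140:200,295:355]=1;m*=k
m=cv2.morphologyEx(m,cv2.MORPH_OPEN,cv2.getStructuringElement(2,(9,9)))
cs,_=cv2.findContours(m,0,1);c=max(cs,key=cv2.contourArea);e=cv2.fitEllipse(c);print(e)
print("lid",fx(onz(p,[e[0]],66)).round(1))
f=lambda a:np.array(a)/1.5-.2
print("holes (exp -47,-200;47,-200;-47,116)",fx(onz(p,f([(382,162),(359,268),(708,243)]),20)).round(1))
q=lambda a:np.array([(165+x/4-.4,110+y/4-.4) for x,y in a])
E
```

```text
((326.2059631347656, 168.8361358642578), (38.342689514160156, 41.896183013916016), 72.63441467285156)
lid [[   1.1 -100.3   66. ]]
holes (exp -47,-200;47,-200;-47,116) [[ -47.4 -199.5   20. ]
 [  49.8 -199.6   20. ]
 [ -46.3  115.9   20. ]]
```

```bash
python3 - <<'E'
import cv2
a=cv2.imread("pics/w6.png")[120:200,290:370]; cv2.imwrite("pics/w6d.png",cv2.resize(a,None,fx=7,fy=7,interpolation=cv2.INTER_CUBIC))
E
```

```text
(no output)
```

View pics/w6d.png

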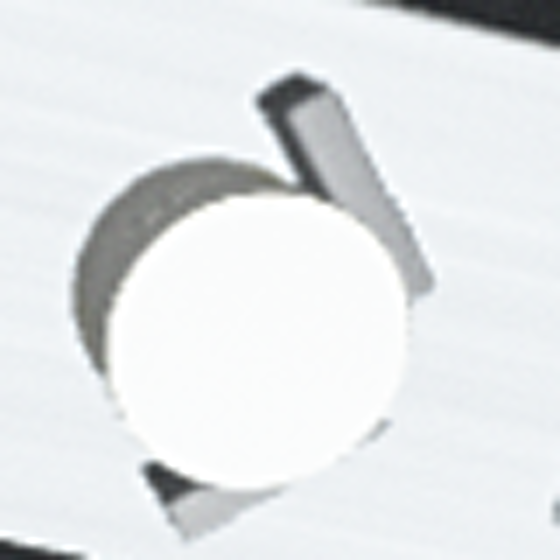

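```bash
python3 - <<'E'
import pickle
from h import *
p=pickle.load(open("pics/w6.pkl","rb"))
q=lambda a:np.array([(290+x/7-.43,120+y/7-.43) for x,y in a])
print("44:",fx(onz(p,q([(290,108),(332,92),(435,275),(412,298),(168,503),(187,540),(388,428)]),44)).round(1).tolist())
print("20:",fx(onz(p,q([(258,97),(300,72),(143,465)]),20)).round(1).tolist())
print("lid",fx(onz(p,q([(258,341)]),66)).round(1))
# body bottom left edge
b=fx(onz(p,q([(75,300),(80,260),(100,215),(140,178),(185,160),(220,157)]),20)).round(1); print(b.tolist())
from scipy.optimize import least_squares
r=least_squares(lambda v:np.hypot(*(b[:,:2]-v).T)-25.5,[0,-98]);print(r.x,r.fun.round(1))
E
```

```text
44: [[-37.4, -100.1, 44.0], [-41.8, -93.7, 44.0], [-14.4, -65.0, 44.0], [-9.4, -67.8, 44.0], [38.6, -100.3, 44.0], [44.9, -94.6, 44.0], [15.3, -64.2, 44.0]]
20: [[-36.4, -99.4, 20.0], [-42.6, -93.0, 20.0], [38.9, -100.2, 20.0]]
lid [[   0.4 -100.3   66. ]]
[[9.2, -122.7, 20.0], [1.4, -123.9, 20.0], [-8.0, -122.5, 20.0], [-16.6, -117.0, 20.0], [-21.8, -109.5, 20.0], [-23.8, -103.1, 20.0]]
[  1.17419881 -98.54521276] [-0.  -0.1  0.2  0.1 -0.  -0.1]
```

```bash
python3 go.py -10 -60 290 0 f
```

```text
t 6.9 tcp w [ 525.287 -155.811  260.231] fix [[  20.433 -186.659  260.231]] yaw 12.593710510972834 tilt -0.9999391050584954 F [-1.241  0.076 -0.227] gap 0.4236313774624589
units [-1.004  0.08   4.339] spin 2.518742102194568 j [-0.21   0.276  0.464  1.869 -0.135  1.037  2.017]
```

Request:
play_rows(increments=[[[-0.5, 0, 0.5], 0.5], [[-0.9, 0, 1.4], 1], [[-1.1, 0, 2.4], 1.5], [[-1.1, 0, 3.4], 2], [[-1.1, 0.1, 4.4], 2.5]])

```text
t: 7.32
eef_pos: [504.6, -24.0, 292.6]
tool_rot: [-0.477, 0.524, 0.48, 0.517]
wrist_force: [1.0, 0.4, -0.7]
finger_gap: -0.3
```

```bash
python3 go.py 1 45 290 0 f
```

```text
t 7.3167 tcp w [504.572 -24.005 292.576] fix [[-11.138 -57.025 292.576]] yaw -0.04295321424524953 tilt -0.9999364226739658 F [ 0.981  0.388 -0.727] gap -0.26542274446878433
units [ 0.064 -0.403  3.402] spin -0.008590642849048891 j [-0.456  0.159  0.429  1.92  -0.07   1.088  1.488]
```

Request:
play_rows(increments=[[[0, -0.1, 0.9], 0], [[0, -0.2, 1.8], 0], [[0, -0.3, 2.6], 0], [[0, -0.4, 3.2], 0], [[0, -0.4, 3.4], 0]])

```text
t: 7.73
eef_pos: [525.1, 80.2, 290.9]
tool_rot: [-0.478, 0.523, 0.482, 0.515]
wrist_force: [1.1, -0.1, -1.0]
finger_gap: 0.1
```

Request:
play_rows(increments=[[[0, 0, 0], 0], [[0, 0, 0], 0], [[0, 0, 0], 0], [[0, 0, 0], 0], [[0, 0, 0], 0]])

```text
t: 8.15
eef_pos: [525.0, 78.9, 290.9]
tool_rot: [-0.478, 0.524, 0.481, 0.516]
wrist_force: [0.6, -0.4, 0.5]
finger_gap: -0.2
```

```bash
python3 look.py w7; python3 go.py 1 45 195 0 f;python3 - <<'E'
from bench import eyes
import cv2
for n,(y,x) in (("scene",(slice(140,290),slice(180,360))),("side",(slice(120,240),slice(200,340)))):
    a=eyes.grab_frame(n);cv2.imwrite(f"pics/{n}7f.png",a[:,:,::-1]);a=a[y,x,::-1]; cv2.imwrite(f"pics/{n}7.png",cv2.resize(a,None,fx=4,fy=4,interpolation=cv2.INTER_CUBIC))
E
```

```text
t 8.2 tcp w [525.047  79.141 290.978] fix [[  0.714  47.464 290.978]] yaw 0.1315477694351852 tilt -0.9999231400612283 F [-0.416 -0.093 -0.363] gap -0.1521289930463524
units [ 3.199 -0.045 -0.065] spin 0.026309553887034553 j [-0.577  0.209  0.363  1.862 -0.081  1.098  1.307]
```

View pics/w7z.png

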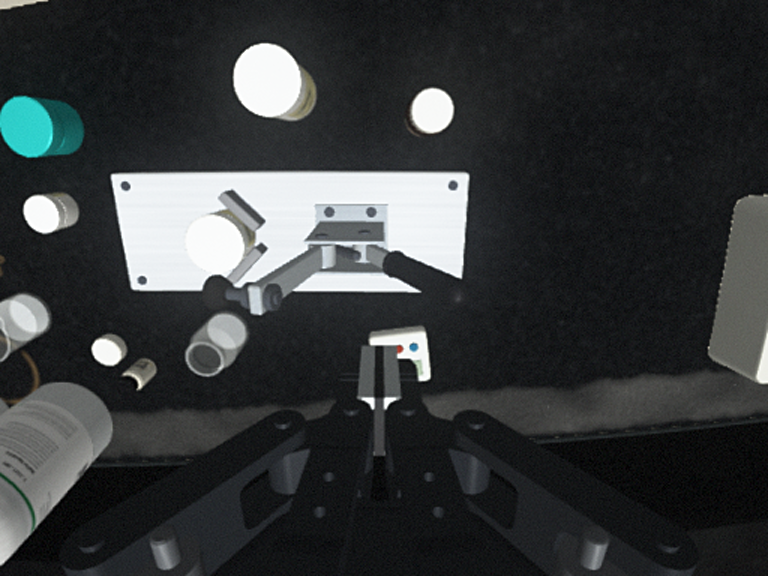

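View pics/scene7.png

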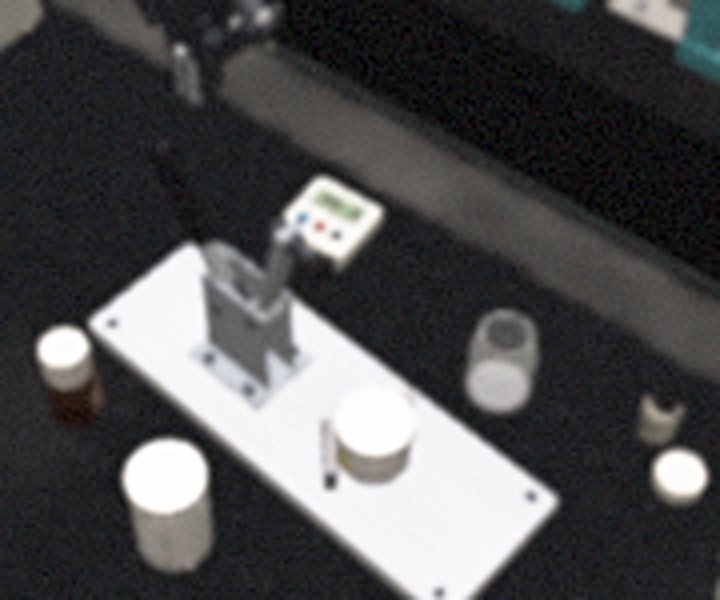

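View pics/side7.png

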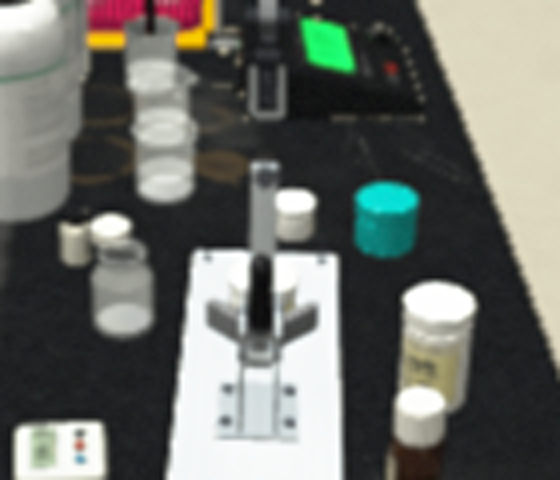

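```bash
python3 - <<'E'
import pickle
from bench import eyes
from h import *
p=pickle.load(open("pics/w7.pkl","rb"));ps=eyes.camera_params("side");pc=eyes.camera_params("scene")
im=cv2.imread("pics/w7.png"); m=(im.min(2)>=240).astype(np.uint8); k=np.zeros_like(m);k[135:190,115:175]=1;m*=k
m=cv2.morphologyEx(m,cv2.MORPH_OPEN,cv2.getStructuringElement(2,(9,9)))
cs,_=cv2.findContours(m,0,1);c=max(cs,key=cv2.contourArea);e=cv2.fitEllipse(c);print(e,fx(onz(p,[e[0]],66)).round(1))
f=lambda *a:np.array([a])/1.5-.2
print("holes",fx(onz(p,np.vstack([f(125,186),f(142,280),f(452,185)]),20)).round(1).tolist())
for nm,s in (("side",(200+259/4-.4,120+258/4-.4)),): print("tip",[v if i else fx(v).round(1) for i,v in enumerate(tri(p,f(461,297),ps,[s]))])
print("tip2",[v if i else fx(v).round(1) for i,v in enumerate(tri(p,f(461,297),pc,[(180+161/4-.4,140+148/4-.4)]))])
# ray of wrist meets fixture plane x=0
for u in ((461,297),(390,262),(330,257),(262,297)):
    o,d=ray(p,f(*u)); o2=fx(o)[0]; d2=fx(o+d[0]*100)[0]-o2; print(u,(o2-d2*(o2[0]-0.7)/d2[0]).round(1))
a=im[100:220,60:320];cv2.imwrite("pics/w7c.png",cv2.resize(a,None,fx=3,fy=3,interpolation=cv2.INTER_CUBIC))
E
```

```text
((142.45004272460938, 162.80499267578125), (35.685508728027344, 40.016300201416016), 133.40582275390625) [[  0.7 -99.2  66. ]]
holes [[-46.9, -200.2, 20.0], [49.1, -200.1, 20.0], [-46.2, 115.0, 20.0]]
tip [array([[  1.2,  94.1, 194.4]]), np.float64(0.4485889565439866)]
tip2 [array([[  4.5,  96.5, 183.8]]), np.float64(0.8510016189300046)]
(461, 297) [  0.7  94.  195.2]
(390, 262) [  0.7  54.7 121.9]
(330, 257) [  0.7   8.5 108. ]
(262, 297) [  0.7 -20.3 196. ]
```

View pics/w7c.png

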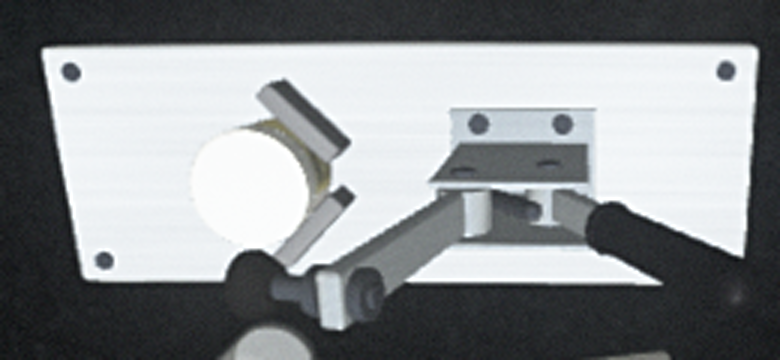

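Request:
play_rows(increments=[[[0.8, 0, -0.1], 0], [[1.6, 0, -0.1], 0], [[2.4, 0, -0.1], 0], [[3.0, 0, -0.1], 0], [[3.2, 0, -0.1], 0]])

```text
t: 8.72
eef_pos: [522.0, 75.7, 192.5]
tool_rot: [-0.477, 0.525, 0.482, 0.514]
wrist_force: [-0.2, 0.5, 0.6]
finger_gap: -0.2
```

```bash
python3 go.py 1 64 195 0 f;python3 - <<'E'
from bench import eyes
import cv2
for n,(y,x) in (("scene",(slice(140,290),slice(180,360))),("side",(slice(120,240),slice(200,340)))):
    a=eyes.grab_frame(n);a=a[y,x,::-1]; cv2.imwrite(f"pics/{n}8.png",cv2.resize(a,None,fx=4,fy=4,interpolation=cv2.INTER_CUBIC))
E
```

```text
t 8.7167 tcp w [522.046  75.681 192.464] fix [[ -1.99   43.766 192.464]] yaw 0.16308348919810547 tilt -0.9998614925347438 F [-0.194  0.477  0.568] gap -0.19915211125120078
units [-0.091 -0.1    0.674] spin 0.0326166978396202 j [-0.545  0.32   0.344  1.973 -0.135  0.887  1.36 ]
```

View pics/scene8.png

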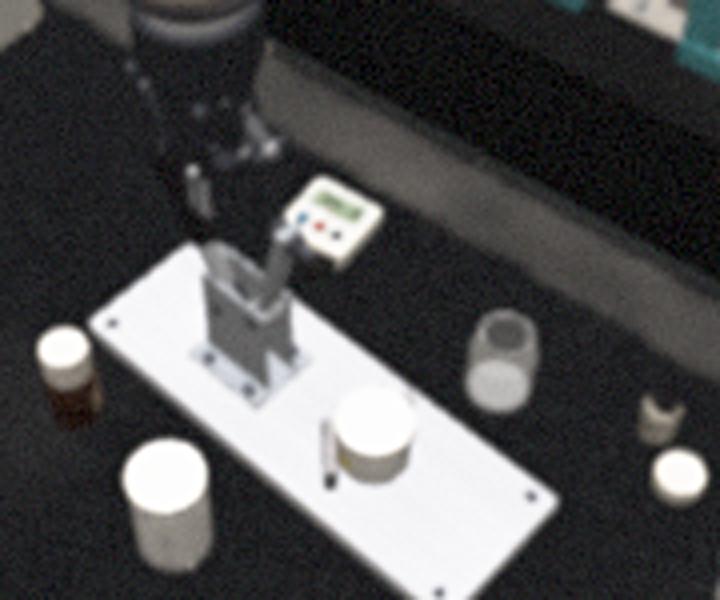

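View pics/side8.png

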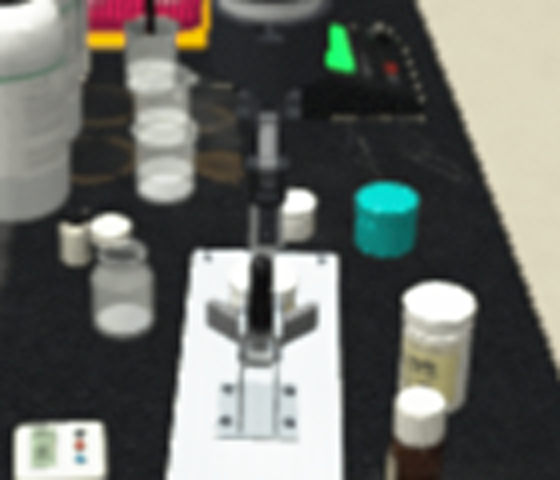

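Request:
play_rows(increments=[[[-0.05, -0.1, 0.2], 0], [[-0.09, -0.1, 0.4], 0], [[-0.09, -0.1, 0.6], 0], [[-0.05, -0.1, 0.8], 0], [[0.05, -0.1, 1.0], 0]])

```text
t: 9.23
eef_pos: [529.3, 106.5, 193.5]
tool_rot: [-0.478, 0.524, 0.481, 0.515]
wrist_force: [0.1, -1.5, 2.3]
finger_gap: 0.1
```

```bash
python3 go.py 1 89 179.6 0 f
```

```text
t 9.2333 tcp w [529.266 106.544 193.472] fix [[  2.648  75.122 193.472]] yaw 0.19213346695020941 tilt -0.9999234474378438 F [ 0.112 -1.481  2.333] gap 0.13085135944690662
units [0.46  0.048 0.465] spin 0.03842669339003919 j [-0.585  0.336  0.333  1.946 -0.137  0.894  1.31 ]
```

Request:
play_rows(increments=[[[0.2, 0, 0.25], 0], [[0.45, 0, 0.47], 0], [[0.65, 0, 0.67], 0], [[0.9, 0, 0.87], 0], [[1.15, 0, 1.05], 0]])

```text
t: 9.65
eef_pos: [532.3, 139.2, 158.8]
tool_rot: [-0.478, 0.523, 0.481, 0.516]
wrist_force: [-0.5, 0.5, 9.4]
finger_gap: 0.0
```

```bash
python3 go.py 1 120 134.9 0 f; python3 - <<'E'
from bench import eyes
import cv2
for n,(y,x) in (("scene",(slice(140,290),slice(180,360))),):
    a=eyes.grab_frame(n);a=a[y,x,::-1]; cv2.imwrite(f"pics/{n}9.png",cv2.resize(a,None,fx=4,fy=4,interpolation=cv2.INTER_CUBIC))
E
```

```text
t 9.65 tcp w [532.279 139.157 158.786] fix [[  2.946 107.872 158.786]] yaw 0.2153393256024067 tilt -0.9999479211949691 F [-0.532  0.525  9.425] gap 0.04196737141508904
units [0.795 0.056 0.408] spin 0.04306786512048007 j [-0.615  0.397  0.31   1.952 -0.161  0.827  1.274]
```

View pics/scene9.png

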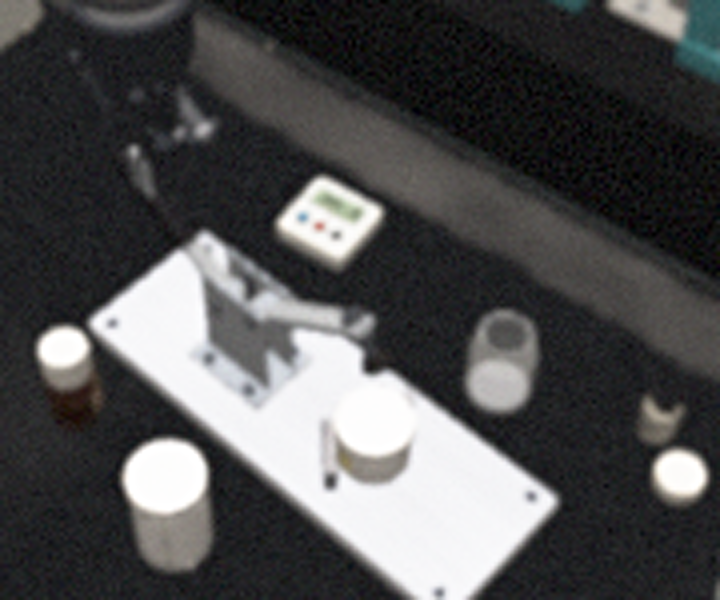

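Request:
play_rows(increments=[[[0.35, 0, 0.2], 0], [[0.75, 0, 0.38], 0], [[1.1, 0, 0.48], 0], [[1.4, 0, 0.55], 0], [[1.7, 0, 0.6], 0]])

```text
t: 10.12
eef_pos: [532.6, 158.5, 105.3]
tool_rot: [-0.479, 0.523, 0.482, 0.515]
wrist_force: [0.8, 0.1, 0.5]
finger_gap: 0.1
```

```bash
python3 go.py 1 126 88 0 f; python3 - <<'E'
from bench import eyes
import cv2
for n,(y,x) in (("scene",(slice(140,290),slice(180,360))),):
    a=eyes.grab_frame(n);a=a[y,x,::-1]; cv2.imwrite(f"pics/{n}10.png",cv2.resize(a,None,fx=4,fy=4,interpolation=cv2.INTER_CUBIC))
E
```

```text
t 10.1167 tcp w [532.581 158.529 105.277] fix [[  1.64  127.203 105.277]] yaw 0.3267806913841629 tilt -0.9999334464748995 F [0.751 0.136 0.477] gap 0.07363598390655471
units [ 0.576  0.015 -0.037] spin 0.06535613827683165 j [-0.619  0.484  0.279  1.97  -0.196  0.725  1.272]
```

View pics/scene10.png

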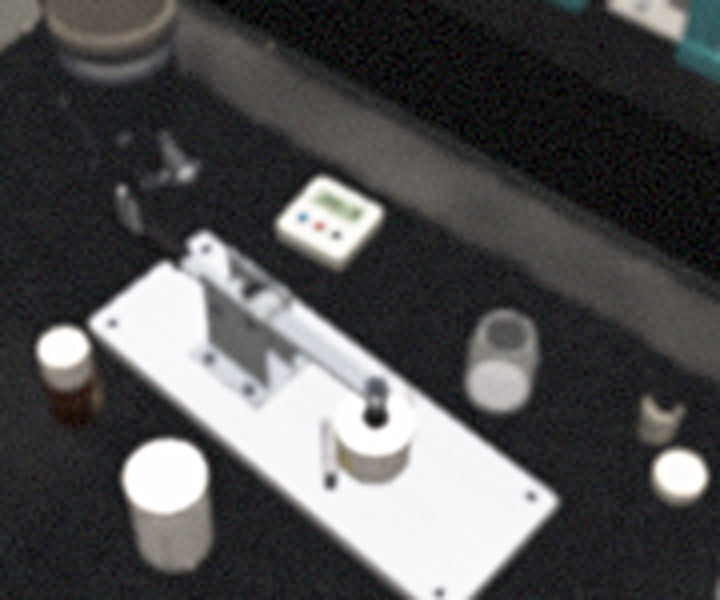

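Request:
play_rows(increments=[[[0.1, 0, 0], 0], [[0.2, 0, 0], 0], [[0.3, 0, 0], 0], [[0.4, 0, 0], 0], [[0.45, 0, 0], 0]])

```text
t: 10.58
eef_pos: [530.7, 157.7, 91.0]
tool_rot: [-0.478, 0.524, 0.483, 0.514]
wrist_force: [-6.7, -2.3, 24.7]
finger_gap: -0.3
```

Request:
play_rows(increments=[[[0.05, 0, 0], 0], [[0.1, 0, 0], 0], [[0.12, 0, 0], 0], [[0.12, 0, 0], 0], [[0.12, 0, 0], 0]])

```text
t: 11.0
eef_pos: [530.9, 157.6, 90.6]
tool_rot: [-0.477, 0.524, 0.483, 0.515]
wrist_force: [-10.7, -1.7, 33.0]
finger_gap: 0.0
```

Firm stop at about 33 N: the lever is on its end stop. I'll back off.

Request:
play_rows(increments=[[[-0.4, 0, 0], 0], [[-0.9, 0, 0], 0], [[-1.8, 0, 0], 0], [[-2.8, 0, 0], 0], [[-3.8, 0, 0], 0]])

```text
t: 11.42
eef_pos: [532.2, 157.6, 205.7]
tool_rot: [-0.477, 0.524, 0.483, 0.514]
wrist_force: [1.1, 0.1, 0.1]
finger_gap: -0.3
```

Request:
play_rows(increments=[[[-0.8, 0, -0.2], 0], [[-1.6, 0, -0.8], 0], [[-2.0, 0, -1.6], 0], [[-2.0, 0, -2.4], 0], [[-2.0, 0, -3.0], 0]])

```text
t: 11.83
eef_pos: [526.4, 65.9, 267.5]
tool_rot: [-0.477, 0.524, 0.482, 0.516]
wrist_force: [-0.1, 0.6, 0.1]
finger_gap: 0.2
```

Request:
play_rows(increments=[[[0, 0, 0], 0], [[0, 0, 0], 0], [[0, 0, 0], 0], [[0, 0, 0], 0], [[0, 0, 0], 0]])

```text
t: 12.25
eef_pos: [526.3, 67.3, 267.2]
tool_rot: [-0.477, 0.523, 0.483, 0.515]
wrist_force: [0.4, 0.0, 0.2]
finger_gap: 0.1
```

```bash
python3 look.py w11; python3 go.py 1 126 88 0 f; python3 - <<'E'
from bench import eyes
import cv2
for n,(y,x) in (("scene",(slice(140,290),slice(180,360))),("side",(slice(120,240),slice(200,340)))):
    a=eyes.grab_frame(n);cv2.imwrite(f"pics/{n}11f.png",a[:,:,::-1]);a=a[y,x,::-1]; cv2.imwrite(f"pics/{n}11.png",cv2.resize(a,None,fx=4,fy=4,interpolation=cv2.INTER_CUBIC))
E
```

```text
t 12.3 tcp w [526.3    67.154 267.171] fix [[  2.957  35.622 267.171]] yaw 0.2594606723371984 tilt -0.9998994357169129 F [ 0.783  0.574 -0.002] gap -0.16529413344193253
units [ 5.961 -0.03   3.036] spin 0.05189213446744247 j [-0.565  0.234  0.38   1.892 -0.1    1.048  1.35 ]
```

View pics/w11z.png

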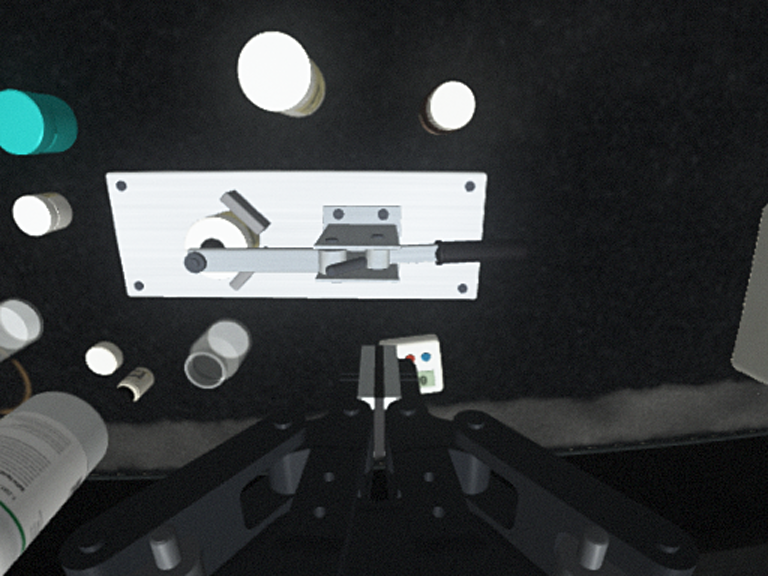

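View pics/scene11.png

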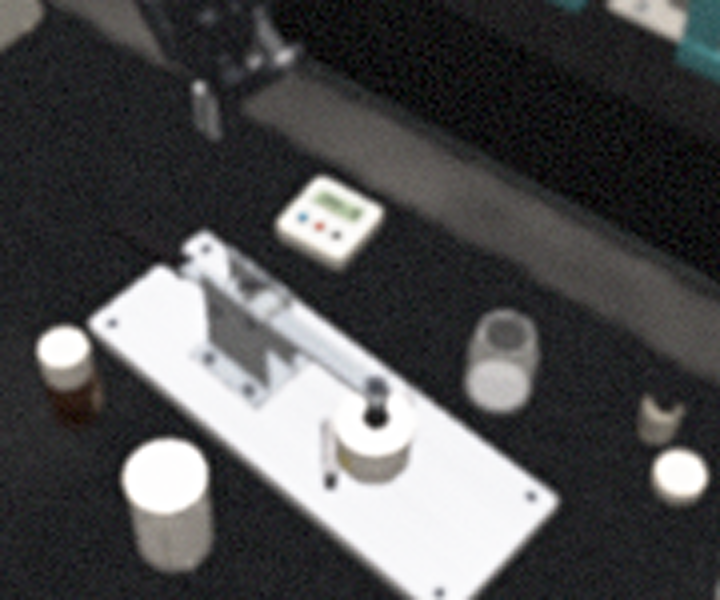

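View pics/side11.png

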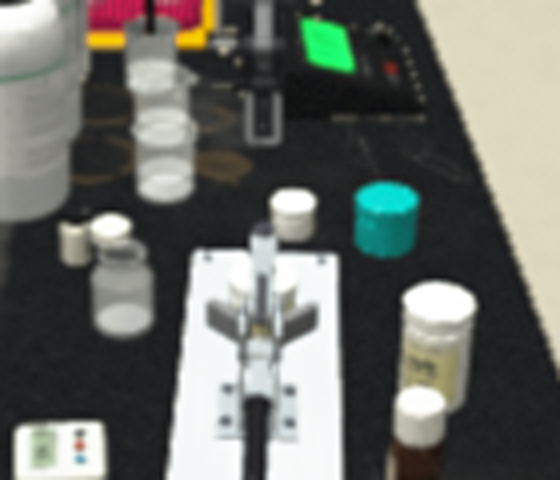

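```bash
python3 - <<'E'
import pickle
from bench import robot
from h import *
p=pickle.load(open("pics/w11.pkl","rb")); f=lambda *a:np.array([a])/1.5-.2
im=cv2.imread("pics/w11.png")
L=[]
for u in ((440,253),(525,251)):
    o,d=ray(p,f(*u)); o2=fx(o)[0]; d2=fx(o+d[0]*100)[0]-o2; q=o2-d2*(o2[0]-0.7)/d2[0]; L.append(q); print(u,q.round(1))
b=fx(onz(p,f(216,213)*1.0,66)); print("lid top edge pt (expect x -26)",b.round(1), "lid left",fx(onz(p,f(186,244),66)).round(1),"(expect y = tub-26.5)")
print(robot.get_obs()["wrist_force"]); print(robot.sign_off())
E
```

```text
(440, 253) [ 0.7 83.5 77.7]
(525, 251) [  0.7 154.   69.4]
lid top edge pt (expect x -26) [[-28.8 -95.4  66. ]] lid left [[  -3.3 -123.7   66. ]] (expect y = tub-26.5)
[0.4413833  0.92950794 0.31632323]
the job is handed in; nothing more can be done
None
```

I pushed the larger white tub into the V-stop with the closed fingers, then pushed the lever down its arc past the dead point until it locked. I backed the arm clear and handed the job in at about 12.3 s. No verdict is given, so the results below are my own measurements.

- **Tub in the stop:** The tub stopped in the V at about 5–6 N of finger force. It came out at about (1, -99) mm in the plate's frame; I put the seat at about (1, -98) mm. Single readings put it between 0.5 and 2.3 mm from the seat. One wrist view had the lid about 2 mm further back than the base, which is within the calibration error.
- **Lever locked:** The lever met its end stop at about 33 N and stayed down after the fingers left it. In the last wrist picture it slopes about 7 degrees below level by a rough pixel reading; locked is given as 10.
- **Foot on the tub:** The pictures show the foot resting on the lid. I could not measure its pressing force.
- **Surroundings:** The last pictures show the tub upright and the bystanders unmoved to the eye. The last wrist force reading was about zero, so the robot touches nothing.

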